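# Screen the UV lamp and hold its dead-man lever at half travel

### The job

Hang the folded amber shield over the bar in front of the UV lamp, near the middle of the bar, and let go of it; only then press the spring-loaded lever of the hand control half-way down (arm level) without ever pushing it to the bottom, which trips the lamp off. Finish while still holding the lever half-way down: it springs up if released. Do not knock the bottle, the timer or the vial about.

Things in the scene. Friction and masses are not known exactly. Their poses are not given: they have to be found in the camera images.
- shield_grip (a point): where to grasp the loose shield: centre of its black upright fin (10 mm thick along x, 60 mm wide along y), 103 mm above the shield's feet, 24 mm above its flat top, 18 mm below the fin's top. x through the fin's thickness, y along the fold, z up
- shield: the loose shield, about 0.16 kg, either way round; a folded amber sheet open below like a tent, 130 mm wide along y, 79 mm high to the flat top (4 mm thick, 28 mm along x); panels 4 mm thick, gap between them 20 mm just under the top, 40 mm at the feet. Stands upright left or right of the lamp station. Origin midway between its feet, axes as shield_grip
- rail_mid (a point): middle of the level steel bar (14 mm thick) the shield hangs on, on its axis, 120 mm above the worktop. y along the bar, x from bar to lamp, z up. Posts at y = +-100 mm rise 5 mm above the axis; the white lamp (118 mm tall, 115 mm wide) begins 81 mm behind the bar. With the shield hung, its grip point is 35 mm above this point
- lever (a joint): angle of the hand control's dead-man lever, rad: 0 released (arm slopes 0.26 rad up towards the robot), 0.26 half-way (arm level), 0.52 bottom stop; above 0.44 the lamp trips off. A spring returns it: about 2 N on the pad at the start, 5 N half-way, 7.5 N at the bottom
- lever_pad (a point): centre of the upper face of the lever's black press pad (36 mm long, 42 mm wide); moves with the lever: 107 mm above the worktop when released, 80 mm half-way. The pivot is 105 mm behind it (hand control's +x), 75 mm above the worktop, so the pad goes 27 mm down to half-way and 2 to 5 mm along x. Press straight down
- handset: the bolted-down hand control that carries the lever, across the lamp station from the shield's start: plate 190x85x8 mm with a grey housing 90 mm tall; origin on the worktop, 30 mm in front of the lever's pivot; x points from pad to pivot, away from the robot, z up
- uv_station: the bolted-down lamp station with bar, posts and lamp on a plate 8 mm thick; origin on the worktop below the middle of the bar, axes as rail_mid
- sample_bottle4: bystander: brown glass bottle with a white cap, 48 mm across, 90 mm tall, right of the lamp; origin at the centre of its underside
- timer: bystander: small flat lab timer, 72x72x19 mm, near the front edge; origin at the centre of its underside
- vial1: bystander: small brown vial with a black cap, 22 mm across, 44 mm tall, right of the lamp; origin at the centre of its underside

How it is judged:
On the way:
1. the shield hangs over the bar, let go and at rest, the lever still up (z of shield_grip in the frame of rail_mid between 0.025 and 0.043 m and y of shield_grip in the frame of rail_mid between -0.03 and 0.03 m and x of shield_grip in the frame of rail_mid between -0.02 and 0.02 m and angle between shield_grip's own z axis and vertical below 0.25 rad and angle between the y axis of shield_grip and the y axis of rail_mid, either way round below 0.25 rad and contact force between shield and uv_station above 0.3 N and contact force between each of the fingers, the arm and shield below 0.1 N and linear speed of shield below 0.03 m/s and value of joint lever below 0.1 rad), for 0.2 s.
At the end, for the whole second after the job is handed in: The shield hangs still and untouched on the bar, within 30 mm of its middle, grip point 25 to 43 mm above the bar's axis, tilted under 0.25 rad; the robot presses the lever with over 1 N and keeps it still at 0.17 to 0.35 rad (half-way 0.26) as the program ends and for the next second (z of shield_grip in the frame of rail_mid between 0.025 and 0.043 m and y of shield_grip in the frame of rail_mid between -0.03 and 0.03 m and x of shield_grip in the frame of rail_mid between -0.02 and 0.02 m and angle between shield_grip's own z axis and vertical below 0.25 rad and angle between the y axis of shield_grip and the y axis of rail_mid, either way round below 0.25 rad and contact force between shield and uv_station above 0.3 N and contact force between each of the fingers, the arm and shield below 0.1 N and linear speed of shield below 0.03 m/s and value of joint lever between 0.17 and 0.35 rad and velocity of joint lever between -0.1 and 0.1 rad/s and contact force between any of the fingers, the arm and lever above 1 N); the arm keeps its last pose, push and grip.
It fails at once if the lever is pushed to the bottom (above 0.44 rad) (value of joint lever above 0.44 rad).
It fails at once if the lever is pressed (above 0.12 rad) while the shield is not hanging on the bar (value of joint lever above 0.12 rad and not (z of shield_grip in the frame of rail_mid between 0.025 and 0.043 m and y of shield_grip in the frame of rail_mid between -0.03 and 0.03 m and x of shield_grip in the frame of rail_mid between -0.02 and 0.02 m and angle between shield_grip's own z axis and vertical below 0.25 rad and angle between the y axis of shield_grip and the y axis of rail_mid, either way round below 0.25 rad)).
It fails at once if the bottle is knocked more than 30 mm away (distance of sample_bottle4 from where it was at the start of the episode above 0.03 m).
It fails at once if the timer is knocked more than 30 mm away (distance of timer from where it was at the start of the episode above 0.03 m).
It fails at once if the vial is knocked more than 30 mm away (distance of vial1 from where it was at the start of the episode above 0.03 m).
It also fails if it takes over 51 s, if anything falls off the work surface, if the arm or the gripper's body presses on something with over 40 N, if the wrist force passes 120 N, or if a joint passes its speed limit or range.

### The arm

A 6-joint arm with a two-finger parallel gripper is mounted at the origin on a cart in front of the work surface, level with it; the furniture and walls round the work are solid. World frame = base frame: x ahead of the robot, y to its left, z up, the work surface at z = 0. Lengths are in m, angles in rad, forces in N, time in s.
With the tool pointing down it reaches from about 0.35 to 0.975 m from the base axis. Payload 4.9 kg.
Tool frame: the origin (TCP) lies at the very end of the fingers, on their centre line; the grasp point (between the pads) lies 19 mm behind it (grasp_offset is the distance from the TCP to the grasp point, in m); x points along the fingers, y is the direction in which the jaws open and shut, and the axes are right-handed (so a half turn about x gives the same grasp; the last joint's range is limited). The gripper opens to 85 mm and grips with 20 to 120 N. Pads are 22 mm wide; open, the fingers measure 114 mm over their backs; the gripper's body (76 mm by 85 mm) begins 54 mm behind the grasp point. The pads swing forward as they close: fully open they stand 13 mm farther back than shut.
Start: joints at [-1.362, 0.053, 1.613, -0, 1.476, -0.119], TCP at [0.201, -0.592, 0.231] pointing down, gripper open.
Joint ranges: [-3.01, 3.01], [-1.01, 2.22], [0.06, 2.58], [-1.02, 4.17], [0.09, 2.62], [-3.14, 3.14]. Speed limits (rad/s): [2.57, 2.57, 3.14, 3.14, 3.14, 3.14].

### API

Orientations are given as a rotation vector (axis times angle).
In Python, from station import get_obs, get_image, camera_model, finish_job, grasp_offset gives the robot as it stands.
- The arm moves only by the shell command python3 -m crank 'ROWS' [OPENING] [FORCE]. ROWS is JSON, a list that holds one entry, the list of rows, each a list of 4 numbers: the shift along the world's x, y, z in m, then the turn about the world's z in degrees. In form: [[[dx, dy, dz, turn], ...]]. A call has 1 to 5 rows; each row is the pose to reach, as a shift and turn from the pose commanded when the call began; what a row does not reach only later rows make up. A row lasts 1/12 s, in which the tool goes at most 41.7 mm and 7.16 degrees, less where a joint would pass 70% of its speed; a pose out of reach is approached as far as the arm can. A call with a gripper value outside its range is refused whole. OPENING is the opening, from 0 (shut) to 1 (fully open), set as the call begins (- or left out, the last holds). The fingers move at their own pace and stop on an object; FORCE is the grip in N (left out, the last holds). Time passes only in rows, so rows that repeat a pose let the fingers close. It gives the time, the measured TCP pose, the force and the opening at its end, in the units of the state.
- get_obs(): the state, without advancing time (a new reading comes with each control period).
- get_image(name): name is "side" or "top"; returns (picture, depth): 400x640x3 uint8, red, green, blue; 400x640 float32, m along the optical axis (not along the pixel's ray), 0 where there is no reading.
- camera_model(name): a dict with "fx", "fy", "cx", "cy" (pixels), "xyz" and "attitude" of the camera in the world. Camera axes: x right, y down, z forward; pixel columns grow to the right and rows downward; lengths in m; the calibration is good to about 2 mm. A picture is of the moment at which its call begins. camera_model takes no time and is no camera call.
- finish_job(): hands the job in, once; it reports no verdict.
The state is a dict: "t": time; "q": joint angles; "dq": joint speeds; "effort": joint torques, N m; "tool_pos": TCP position; "tool_rot": TCP orientation; "contact_force": force on the tool from outside, world axes, zero at the start; "wrist_torque": the same for the moment, N m; "opening": finger opening in m.
Only numpy, scipy, OpenCV 4.12 (cv2) and the standard library are available. Lean on these libraries where they do the work, as an engineer would, in place of code of your own. Each camera call takes 0.05 s, during which the arm holds its last target.

## Working session

There is one attempt and no reset: what is moved stays moved. The work goes in short steps, Python scripts to look and compute and a shell command to move; the robot and the scene stay as the last step left them, time stands still between calls to the robot, and variables do not carry over. Pictures are saved under pics/ and viewed, and the job is handed in when it is done.

```bash
ls; mkdir -p pics
python3 - <<'E'
from station import *
import cv2,numpy as np
print(get_obs()); print(grasp_offset)
for n in("side","top"):
    p,d=get_image(n); cv2.imwrite(f"pics/{n}0.png",p[:,:,::-1]); np.savez(f"pics/{n}0.npz",p=p,d=d); print(camera_model(n))
E
```

```text
pics
{'t': 0.0, 'q': array([-1.36195873e+00,  5.33863978e-02,  1.61429658e+00, -1.04290244e-05,
        1.47603122e+00, -1.19002483e-01]), 'dq': array([-4.56849004e-05,  4.43856366e-04, -1.65026881e-03, -3.23793827e-04,
       -1.36958097e-03,  5.58258507e-04]), 'effort': array([ 4.37306071e-04, -3.93678153e+01, -3.70174634e+01, -1.07299599e-05,
        7.12155743e-03, -7.37081564e-06]), 'tool_pos': array([ 0.20111322, -0.59108978,  0.23004318]), 'tool_rot': array([ 2.0447274 ,  0.34042146, -2.04494634]), 'contact_force': array([ 0.17335634,  1.3433847 , -0.41983927]), 'wrist_torque': array([-0.00069695,  0.0458645 ,  0.02351421]), 'opening': 0.0852750826238288}
0.0187
{'fx': 372.19600223575225, 'fy': 372.19600223575225, 'cx': 323.36751861643967, 'cy': 199.53799731745406, 'xyz': array([ 0.6046424 , -1.01953949,  0.57898431]), 'attitude': array([-2.01842709, -0.0403124 ,  0.06011541])}
{'fx': 512.9709873399173, 'fy': 512.9709873399173, 'cx': 325.14787125789877, 'cy': 203.26155595246044, 'xyz': array([0.26058439, 0.00459019, 1.78427048]), 'attitude': array([-2.14349844,  2.13767386, -0.17891263])}
```

View pics/side0.png

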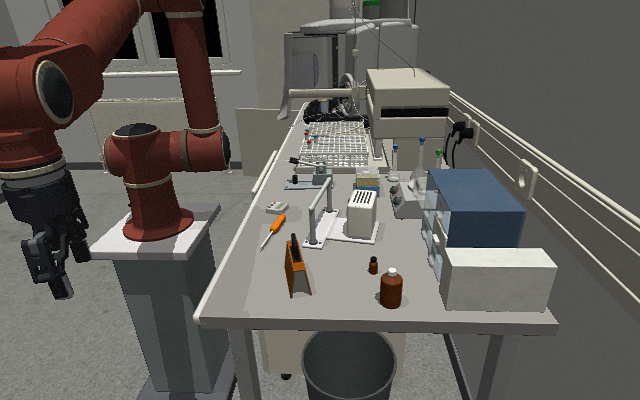

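View pics/top0.png

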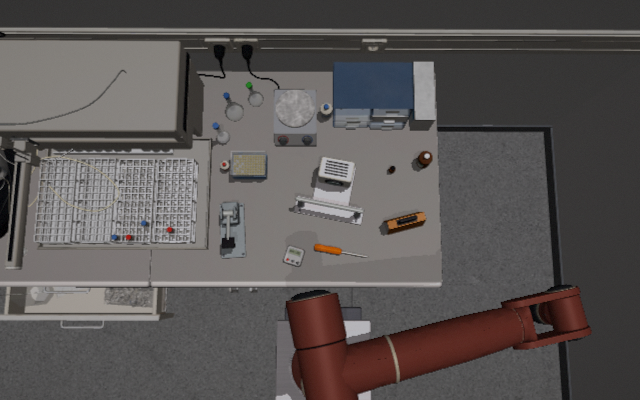

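```bash
cat > h.py <<'E'
import numpy as np,cv2
from station import *
def R(n): return cv2.Rodrigues(np.array(camera_model(n)['attitude'],float))[0]
def ray(n,uv,z):
    m=camera_model(n); uv=np.atleast_2d(np.array(uv,float))
    d=np.c_[(uv[:,0]-m['cx'])/m['fx'],(uv[:,1]-m['cy'])/m['fy'],np.ones(len(uv))]@R(n).T
    return m['xyz']+d*((z-m['xyz'][2])/d[:,2])[:,None]
def cloud(n,d):
    m=camera_model(n); v,u=np.mgrid[:400,:640]
    c=np.stack([(u-m['cx'])/m['fx']*d,(v-m['cy'])/m['fy']*d,d],-1)
    return c@R(n).T+m['xyz']
def proj(n,P):
    m=camera_model(n); c=(np.atleast_2d(P)-m['xyz'])@R(n)
    return np.c_[c[:,0]/c[:,2]*m['fx']+m['cx'],c[:,1]/c[:,2]*m['fy']+m['cy']]
E
python3 - <<'E'
from h import *
t=np.load('pics/top0.npz');s=np.load('pics/side0.npz')
C=cloud('top',t['d']);S=cloud('side',s['d'])
cv2.imwrite('pics/topz.png',cv2.resize(t['p'][150:275,205:445,::-1],None,fx=3.3,fy=3.3,interpolation=cv2.INTER_CUBIC))
cv2.imwrite('pics/sidez.png',cv2.resize(s['p'][150:310,230:430,::-1],None,fx=3.7,fy=3.7,interpolation=cv2.INTER_CUBIC))
np.set_printoptions(precision=4,suppress=True)
for u,v in[(300,235),(406,221),(328,208),(229,243),(336,165),(425,157)]: print('top',u,v,C[v,u])
E
```

```text
top 300 235 [0.4368 0.0811 0.0035]
top 406 221 [ 0.4736 -0.272   0.1091]
top 328 208 [ 0.5317 -0.0162  0.0069]
top 229 243 [0.3997 0.3082 0.1072]
top 336 165 [ 0.6597 -0.0414  0.118 ]
top 425 157 [ 0.696  -0.3453  0.088 ]
```

View pics/topz.png

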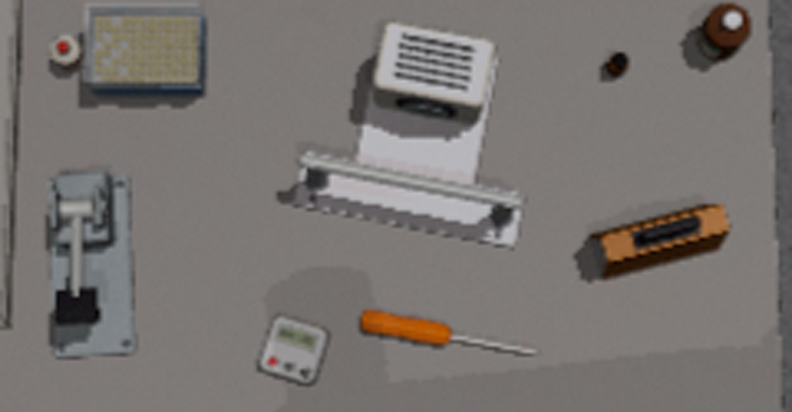

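View pics/sidez.png

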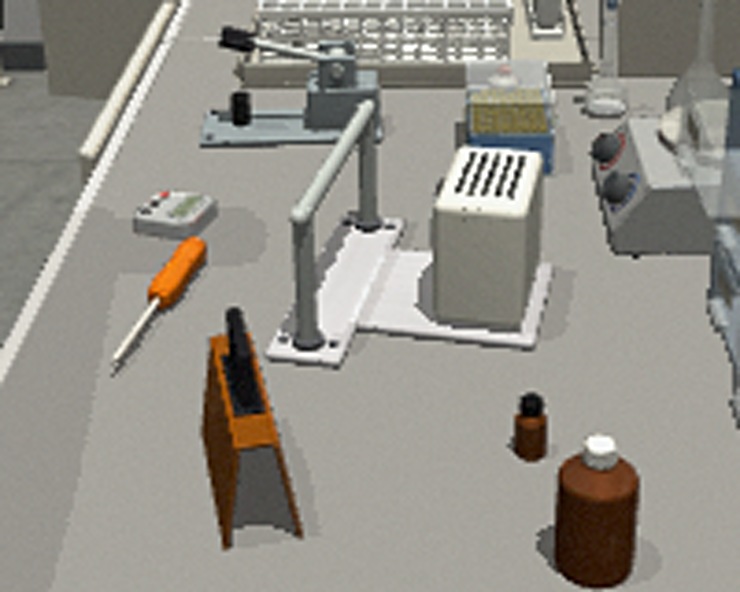

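Run:
```python
from h import *
np.set_printoptions(precision=4,suppress=True)
t=np.load('pics/top0.npz');s=np.load('pics/side0.npz')
def fit(P,name):
    P=np.float32(P[:,:2]); (c,sz,a)=cv2.minAreaRect(P); w=cv2.boxPoints((c,sz,a)); 
    e=[w[1]-w[0],w[2]-w[1]]; e=max(e,key=np.linalg.norm); 
    mv=cv2.fitLine(P,cv2.DIST_L2,0,.01,.01).ravel()
    print(name,len(P),'c',np.array(c),'sz',sz,'axis',e/np.linalg.norm(e),'yaw',np.degrees(np.arctan2(e[1],e[0])),'mean',P.mean(0),'pca',np.degrees(np.arctan2(mv[1],mv[0])))
p=t['p'].astype(int);hsv=cv2.cvtColor(t['p'],cv2.COLOR_RGB2HSV)
v,u=np.mgrid[:400,:640]
def roi(a,b,c,d): return (u>=a)&(u<b)&(v>=c)&(v<d)
R0=roi(383,430,207,238)
amb=(hsv[...,1]>100)&(hsv[...,0]<22)&(hsv[...,2]>120)&R0
blk=(hsv[...,2]<60)&R0&(hsv[...,1]<130)
g=lambda m:np.c_[u[m],v[m]]
fit(ray('top',g(amb),.079),'amber@79'); 
n,l,st,ct=cv2.connectedComponentsWithStats(blk.astype(np.uint8));print(st)
C=cloud('top',t['d'])
z=C[...,2]
fit(C[(z>.105)&R0],'fin depth'); fit(C[(z>.06)&R0],'shield depth'); print(np.percentile(z[(z>.105)&R0],[5,50,95]))
k=1+np.argmax(st[1:,4]);fit(ray('top',g(l==k),.121),'blk@121')
Rb=roi(285,370,190,225); fit(C[(z>.1)&Rb],'bar depth'); print(z[(z>.1)&Rb].max(),np.median(z[(z>.1)&Rb]))
Rl=roi(312,360,152,188); fit(C[(z>.1)&Rl],'lamp')
Rh=roi(215,250,198,262); fit(C[(z>.05)&Rh],'lever+hous'); 
b=(hsv[...,2]<60)&roi(218,240,232,250); n,l,st,ct=cv2.connectedComponentsWithStats(b.astype(np.uint8));print(st);k=1+np.argmax(st[1:,4]);fit(ray('top',g(l==k),.107),'pad@107'); print(np.median(C[l==k],0))
plate=(z>.004)&(z<.02)&Rh; fit(C[plate],'plate')
S=cloud('side',s['d']);sh=cv2.cvtColor(s['p'],cv2.COLOR_RGB2HSV)
zs=S[...,2]
m=(zs>.1)&(zs<.14)&(S[...,0]>.4)&(S[...,0]<.56)&(S[...,1]<-.2)&(S[...,1]>-.4); fit(S[m],'fin side')
m=(zs>.108)&(zs<.14)&(S[...,0]>.45)&(S[...,0]<.6)&(S[...,1]<.15)&(S[...,1]>-.15); fit(S[m],'bar side'); print(S[m].max(0),S[m].min(0))
m=(zs>.09)&(zs<.14)&(S[...,0]>.35)&(S[...,0]<.43)&(S[...,1]<.38)&(S[...,1]>.25); fit(S[m],'pad side'); print(S[m].max(0),S[m].min(0))
```

```text
amber@79 153 c [ 0.4796 -0.2786] sz (0.02681363746523857, 0.12662948668003082) axis [ 0.2662 -0.9639] yaw -74.55947 mean [ 0.4796 -0.279 ] pca -75.15134
[[     0      0    640    400 255867]
 [   397    216     20      9     93]
 [   383    222      6     12     31]
 [   421    225      1      1      1]
 [   413    227      1      1      1]
 [   417    226      1      1      1]
 [   405    229      1      1      1]
 [   409    228      1      1      1]
 [   398    231      1      1      1]
 [   390    233      2      1      2]
 [   394    232      1      1      1]]
fin depth 69 c [ 0.3834 -0.1446] sz (0.026894493028521538, 0.3854833245277405) axis [ 0.5803 -0.8144] yaw -54.529675 mean [ 0.4599 -0.2537] pca -52.896847
shield depth 380 c [ 0.4021 -0.156 ] sz (0.06679954379796982, 0.4227614402770996) axis [ 0.5358 -0.8443] yaw -57.598675 mean [ 0.474  -0.2734] pca -61.43699
[0.1097 0.1194 1.7843]
blk@121 93 c [ 0.4758 -0.2721] sz (0.015208525583148003, 0.06668530404567719) axis [ 0.2661 -0.9639] yaw -74.56608 mean [ 0.4758 -0.2713] pca -73.64995
bar depth 309 c [ 0.4343 -0.0476] sz (0.3
[... 682 characters left out ...]
1056]
plate 702 c [0.4554 0.3177] sz (0.2224344164133072, 0.11931134760379791) axis [0.9995 0.0331] yaw 1.8976264 mean [0.4331 0.3094] pca -0.0018804349
fin side 100 c [ 0.4841 -0.2809] sz (0.010046111419796944, 0.06021831929683685) axis [ 0.2599 -0.9656] yaw -74.937454 mean [ 0.4853 -0.2884] pca -73.63888
bar side 202 c [ 0.5302 -0.0222] sz (0.22805437445640564, 0.015191283077001572) axis [0.1962 0.9806] yaw 78.68526 mean [ 0.528  -0.0399] pca 78.75088
[0.5567 0.0908 0.13  ] [ 0.5019 -0.1335  0.108 ]
pad side 59 c [0.4103 0.3097] sz (0.03897574916481972, 0.03948770835995674) axis [ 0.018  -0.9998] yaw -88.96619 mean [0.4094 0.3053] pca 79.816635
[0.4297 0.3296 0.1124] [0.3905 0.2899 0.0929]
```

Run:
```python
from h import *
np.set_printoptions(precision=4,suppress=True)
t=np.load('pics/top0.npz');s=np.load('pics/side0.npz')
C=cloud('top',t['d']);S=cloud('side',s['d'])
def fit(P,name):
    z=np.median(P[:,2]);P=np.float32(P[:,:2]); (c,sz,a)=cv2.minAreaRect(P)
    mv=cv2.fitLine(P,cv2.DIST_L2,0,.01,.01).ravel()
    print(name,len(P),'c',np.array(c),sz,a,'mean',P.mean(0),'pca',np.degrees(np.arctan2(mv[1],mv[0])),z)
def box(X,a,b,c,d,e,f): return X[(X[...,0]>a)&(X[...,0]<b)&(X[...,1]>c)&(X[...,1]<d)&(X[...,2]>e)&(X[...,2]<f)]
for n,X in(('top',C),('side',S)):
    fit(box(X,.47,.58,-.16,.13,.115,.14),n+' bar'); fit(box(X,.58,.75,-.14,.08,.112,.13),n+' lamp')
    fit(box(X,.4,.56,-.36,-.18,.105,.13),n+' fin'); fit(box(X,.4,.56,-.36,-.18,.072,.086),n+' shtop')
    fit(box(X,.36,.44,.26,.37,.088,.13),n+' pad'); fit(box(X,.36,.6,.26,.37,.004,.013),n+' plate')
# bar ends in top image by brightness, at z=.125
g=cv2.cvtColor(t['p'],cv2.COLOR_RGB2GRAY)
o=get_obs(); r=cv2.Rodrigues(o['tool_rot'])[0]; print(r, 'jaw yaw',np.degrees(np.arctan2(r[1,1],r[0,1])))
```

```text
top bar 289 c [ 0.525  -0.0197] (0.2252591848373413, 0.015082166530191898) 79.056396484375 mean [ 0.5246 -0.0192] pca 78.99402 0.1248637311542029
top lamp 582 c [ 0.6433 -0.042 ] (0.11317241936922073, 0.07508866488933563) 76.92544555664062 mean [ 0.6454 -0.0421] pca 79.444176 0.11692156687465394
top fin 63 c [ 0.4792 -0.2784] (0.010139829479157925, 0.05872586369514465) 14.331384658813477 mean [ 0.4789 -0.2783] pca -75.67702 0.11870274996719399
top shtop 233 c [ 0.4789 -0.2789] (0.030334295704960823, 0.13060154020786285) 14.20909595489502 mean [ 0.4784 -0.2797] pca -75.895294 0.07836895057676552
top pad 159 c [0.4118 0.3126] (0.05622287839651108, 0.041222892701625824) 2.632650852203369 mean [0.4048 0.3121] pca -2.0021963 0.10548778118454094
top plate 594 c [0.4793 0.3149] (0.23878465592861176, 0.1092010959982872) 0.073417529463768 mean [0.4482 0.309 ] pca 0.47317404 0.007709632917572873
side bar 186 c [ 0.5302 -0.0222] (0.22805437445640564, 0.015191283077001572) 78.68525695800781 mean [ 0.5283 -0.038 ] pca 78.88285 0.12616605063851857
side lamp 424 c [ 0.651  -0.0456] (0.11380677670240402, 0.06955386698246002) 78.82150268554688 mean [ 0.6511 -0.0528] pca 77.74166 0.11793418112414672
side fin 89 c [ 0.4841 -0.2809] (0.0099721634760499, 0.06023218110203743) 15.374284744262695 mean [ 0.485 -0.287] pca -73.734726 0.11960018249270193
side shtop 290 c [ 0.4837 -0.2797] (0.028474580496549606, 0.13305966556072235) 15.070239067077637 mean [ 0.4865 -0.2979] pca -71.87098 0.07907648848788809
side pad 65 c [0.4134 0.3098] (0.04849779233336449, 0.03783969581127167) 6.616540431976318 mean [0.4118 0.3059] pca 25.581758 0.10497630970240707
side plate 295 c [0.4817 0.3152] (0.23501081764698029, 0.09017640352249146) 3.2785136699676514 mean [0.433  0.3028] pca -4.362154 0.00896867282363556
[[-0.0004  0.3219 -0.9468]
 [ 0.0019 -0.9468 -0.3219]
 [-1.     -0.0019 -0.0002]] jaw yaw -71.22161682095783
```

```bash
python3 -m crank '[[[0.024,0.026,0,7],[0.048,0.052,0,14],[0.072,0.078,0,21],[0.096,0.104,0,28],[0.12,0.13,0,35]]]' 1 40
python3 -m crank '[[[0.024,0.026,0,7],[0.048,0.052,0,14],[0.072,0.078,0,21],[0.096,0.104,0,28],[0.12,0.13,0,35]]]'
python3 -m crank '[[[0.02,0.026,0,7],[0.04,0.052,0,14],[0.04,0.052,0,16],[0.04,0.052,0,16],[0.04,0.052,0,16]]]'
python3 - <<'E'
from h import *
o=get_obs(); r=cv2.Rodrigues(o['tool_rot'])[0]; print(o['tool_pos'],'jaw yaw',np.degrees(np.arctan2(r[1,1],r[0,1])),r[:,0],o['q'])
p,d=get_image('side');cv2.imwrite('pics/s1.png',cv2.resize(p[100:320,180:440,::-1],None,fx=2.7,fy=2.7))
E
```

```text
t: 0.52
tool_pos: [0.3219, -0.4601, 0.2307]
tool_rot: [1.654, 0.846, -1.654]
contact_force: [0.4, -0.6, -0.7]
opening: 0.0854
t: 0.93
tool_pos: [0.4419, -0.33, 0.2308]
tool_rot: [1.221, 1.203, -1.221]
contact_force: [1.0, -0.5, -0.4]
opening: 0.0855
t: 1.35
tool_pos: [0.4811, -0.2794, 0.2308]
tool_rot: [1.017, 1.321, -1.018]
contact_force: [-0.7, -0.6, -0.5]
opening: 0.0853
[ 0.4810731  -0.27942637  0.23080775] jaw yaw 14.748958704701847 [-8.60285026e-04  2.49434904e-04 -9.99999599e-01] [-6.59815606e-01 -1.10146176e-01  1.77324565e+00 -3.31636504e-04
  1.47932580e+00 -9.17202890e-01]
```

View pics/s1.png

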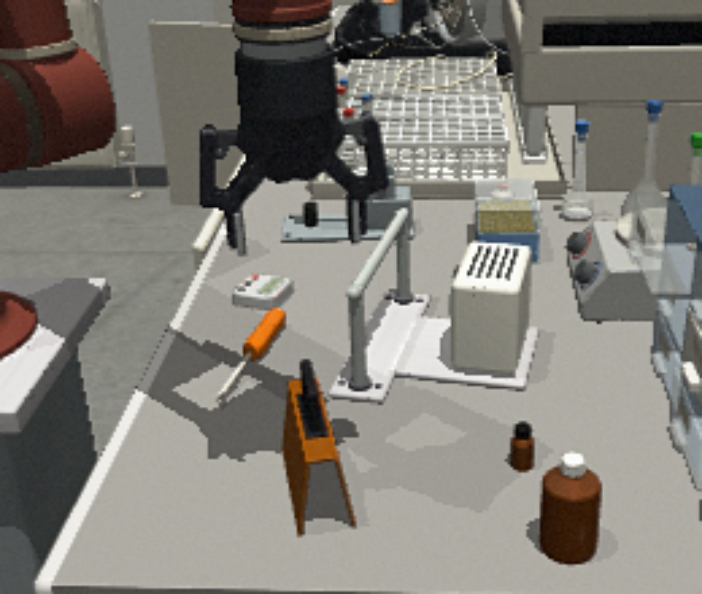

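```bash
python3 -m crank '[[[0,0,-0.025,0],[0,0,-0.05,0],[0,0,-0.075,0],[0,0,-0.09,0],[0,0,-0.1,0]]]'
python3 -m crank '[[[0,0,-0.01,0],[0,0,-0.02,0],[0,0,-0.03,0],[0,0,-0.04,0],[0,0,-0.045,0]]]'
python3 - <<'E'
from h import *
for n,b in(('side',(150,310,230,330)),('top',(150,275,340,460))):
    p,d=get_image(n);np.savez(f'pics/{n}2.npz',p=p,d=d);cv2.imwrite(f'pics/{n}2.png',cv2.resize(p[b[0]:b[1],b[2]:b[3],::-1],None,fx=3.7,fy=3.7))
E
```

```text
t: 1.82
tool_pos: [0.4793, -0.2798, 0.1285]
tool_rot: [1.02, 1.323, -1.02]
contact_force: [-0.8, -0.1, 0.6]
opening: 0.0853
t: 2.23
tool_pos: [0.4809, -0.2795, 0.085]
tool_rot: [1.017, 1.321, -1.017]
contact_force: [-0.7, 1.0, 0.3]
opening: 0.0855
```

View pics/side2.png

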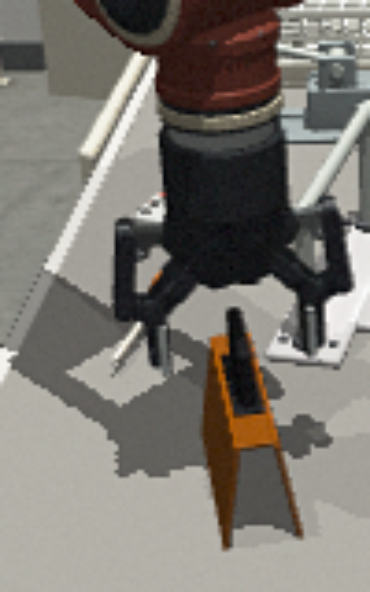

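View pics/top2.png

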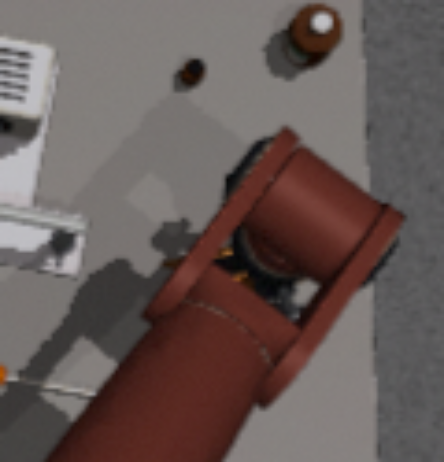

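```bash
python3 -m crank '[[[0,0,0,0],[0,0,0,0],[0,0,0,0],[0,0,0,0],[0,0,0,0]]]' 0 60
python3 -m crank '[[[0,0,0,0],[0,0,0,0],[0,0,0,0],[0,0,0,0],[0,0,0,0]]]'
python3 -m crank '[[[0,0,0.01,0],[0,0,0.02,0],[0,0,0.03,0],[0,0,0.04,0],[0,0,0.05,0]]]'
python3 -m crank '[[[0,0,0.03,0],[0,0,0.06,0],[0,0,0.09,0],[0,0,0.105,0],[0,0,0.11,0]]]'
python3 - <<'E'
from h import *
for n,b in(('side',(150,310,230,330)),):
    p,d=get_image(n);np.savez(f'pics/{n}3.npz',p=p,d=d);cv2.imwrite(f'pics/{n}3.png',cv2.resize(p[50:310,180:430,::-1],None,fx=2.3,fy=2.3))
E
```

```text
t: 2.75
tool_pos: [0.4815, -0.2799, 0.0868]
tool_rot: [1.017, 1.319, -1.017]
contact_force: [-0.5, -1.1, -0.1]
opening: 0.0255
t: 3.17
tool_pos: [0.4814, -0.2798, 0.0865]
tool_rot: [1.017, 1.32, -1.017]
contact_force: [-0.1, 0.2, 1.1]
opening: 0.0089
t: 3.58
tool_pos: [0.4814, -0.2799, 0.1379]
tool_rot: [1.017, 1.319, -1.017]
contact_force: [0.0, -0.1, -0.9]
opening: 0.0088
t: 4.0
tool_pos: [0.4827, -0.2809, 0.2519]
tool_rot: [1.016, 1.312, -1.016]
contact_force: [-0.2, -0.4, -0.9]
opening: 0.0093
```

View pics/side3.png

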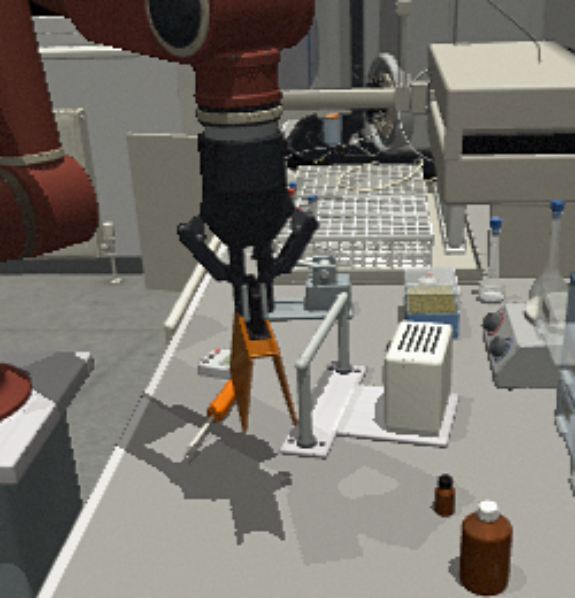

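```bash
python3 -m crank '[[[0.005,0.026,0,-3],[0.01,0.052,0,-6],[0.015,0.078,0,-9],[0.02,0.104,0,-12],[0.025,0.13,0,-15]]]'
python3 -m crank '[[[0.005,0.03,0,-3],[0.01,0.06,0,-6],[0.015,0.09,0,-8],[0.018,0.115,0,-10],[0.021,0.129,0,-11]]]'
python3 -m crank '[[[0,0,0,0],[0,0,0,0],[0,0,0,0],[0,0,0,0]]]'
python3 - <<'E'
from h import *
np.set_printoptions(precision=4,suppress=True)
o=get_obs(); r=cv2.Rodrigues(o['tool_rot'])[0]; print(o['tool_pos'],'jaw yaw',np.degrees(np.arctan2(r[1,1],r[0,1])))
p,d=get_image('side');np.savez('pics/side4.npz',p=p,d=d);cv2.imwrite('pics/side4.png',cv2.resize(p[50:280,250:430,::-1],None,fx=2.6,fy=2.6))
S=cloud('side',d);h=cv2.cvtColor(p,cv2.COLOR_RGB2HSV)
a=(h[...,1]>120)&(h[...,0]<22)&(h[...,2]>70)&(S[...,2]>.13)&(S[...,2]<.26)&(S[...,0]>.4)&(S[...,0]<.62)&(abs(S[...,1])<.15)
P=S[a];print(P.min(0),P.max(0))
def fit(P):
    c,sz,an=cv2.minAreaRect(np.float32(P[:,:2]));print(len(P),c,sz,an,np.median(P[:,2]))
top=P[P[:,2]>P[:,2].max()-.006];fit(top); fit(P)
b=S[(S[...,2]>.115)&(S[...,2]<.14)&(S[...,0]>.47)&(S[...,0]<.58)&(S[...,1]>-.16)&(S[...,1]<.13)&(h[...,1]<100)];fit(b)
E
```

```text
t: 4.47
tool_pos: [0.5054, -0.1482, 0.2443]
tool_rot: [1.214, 1.209, -1.216]
contact_force: [0.5, 0.3, -1.3]
opening: 0.0093
t: 4.88
tool_pos: [0.5262, -0.018, 0.2443]
tool_rot: [1.351, 1.114, -1.353]
contact_force: [0.3, -0.1, -0.8]
opening: 0.0094
t: 5.22
tool_pos: [0.5269, -0.0216, 0.2456]
tool_rot: [1.352, 1.11, -1.354]
contact_force: [-0.4, 0.7, -1.3]
opening: 0.0092
[ 0.5269 -0.0216  0.2456] jaw yaw -11.277954537455729
[ 0.4939 -0.0912  0.1622] [0.5654 0.0324 0.2419]
81 (0.5288242101669312, -0.026793576776981354) (0.12452970445156097, 0.025747619569301605) 78.39613342285156 0.2382560391466209
439 (0.5294167995452881, -0.02625086158514023) (0.12595480680465698, 0.04855944588780403) 78.7201156616211 0.20715567254384876
149 (0.5300609469413757, -0.02257915586233139) (0.22510512173175812, 0.014280840754508972) 78.71409606933594 0.12554622802162635
```

View pics/side4.png

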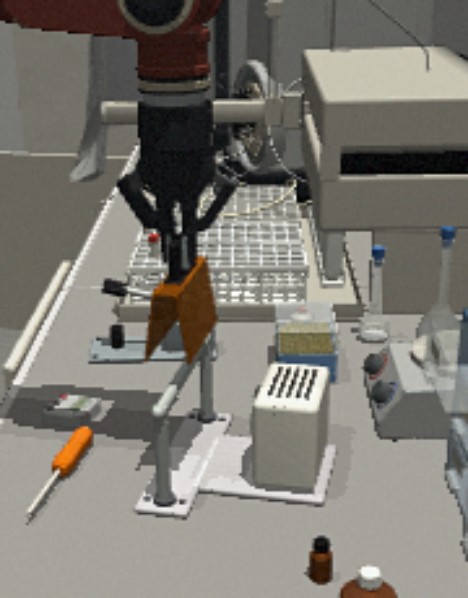

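```bash
python3 -m crank '[[[0.001,0.002,-0.015,0],[0.001,0.002,-0.03,0],[0.001,0.002,-0.045,0],[0.001,0.002,-0.055,0],[0.001,0.002,-0.06,0]]]'
python3 -m crank '[[[0,0,-0.01,0],[0,0,-0.02,0],[0,0,-0.03,0],[0,0,-0.038,0],[0,0,-0.042,0]]]'
python3 -m crank '[[[0,0,-0.002,0],[0,0,-0.003,0],[0,0,-0.004,0],[0,0,-0.004,0]]]'
python3 - <<'E'
from h import *
p,d=get_image('side');cv2.imwrite('pics/side5.png',cv2.resize(p[80:280,250:430,::-1],None,fx=2.9,fy=2.9))
E
```

```text
t: 5.68
tool_pos: [0.5272, -0.0192, 0.1843]
tool_rot: [1.351, 1.112, -1.355]
contact_force: [-0.4, 0.5, -1.1]
opening: 0.0093
t: 6.1
tool_pos: [0.5275, -0.0186, 0.1426]
tool_rot: [1.351, 1.112, -1.354]
contact_force: [-0.7, 0.1, -2.3]
opening: 0.0091
t: 6.43
tool_pos: [0.5285, -0.0187, 0.1407]
tool_rot: [1.352, 1.11, -1.351]
contact_force: [-0.5, 0.2, -1.3]
opening: 0.009
```

View pics/side5.png

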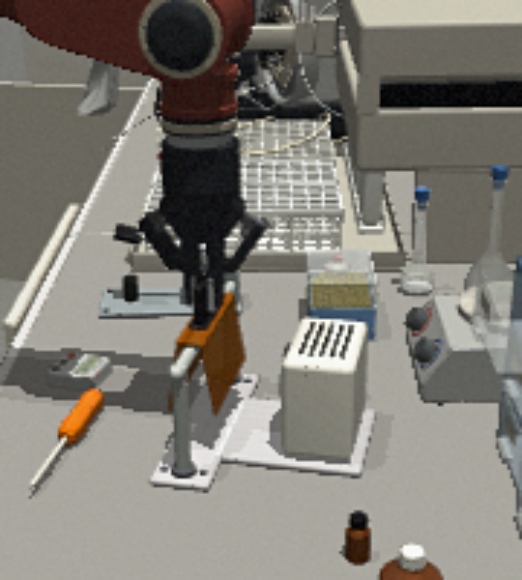

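```bash
for i in 1 2; do python3 -m crank '[[[0,0,-0.001,0],[0,0,-0.001,0],[0,0,-0.001,0]]]'; done
```

```text
t: 6.73
tool_pos: [0.5283, -0.0187, 0.1395]
tool_rot: [1.352, 1.11, -1.352]
contact_force: [-0.6, -0.2, -1.2]
opening: 0.0092
t: 6.98
tool_pos: [0.5285, -0.0187, 0.1391]
tool_rot: [1.352, 1.11, -1.352]
contact_force: [-2.2, 0.0, 4.2]
opening: 0.0092
```

```bash
python3 -m crank '[[[0,0,0,0],[0,0,0,0],[0,0,0,0],[0,0,0,0],[0,0,0,0]]]' 0.6
python3 -m crank '[[[0,0,0,0],[0,0,0,0],[0,0,0,0]]]'
python3 -m crank '[[[0,0,0.015,0],[0,0,0.03,0],[0,0,0.05,0],[0,0,0.08,0],[0,0,0.11,0]]]'
python3 - <<'E'
from h import *
np.set_printoptions(precision=4,suppress=True)
p,d=get_image('side');cv2.imwrite('pics/side6.png',cv2.resize(p[80:280,250:430,::-1],None,fx=2.9,fy=2.9))
S=cloud('side',d);h=cv2.cvtColor(p,cv2.COLOR_RGB2HSV)
def fit(P):
    c,sz,an=cv2.minAreaRect(np.float32(P[:,:2]));print(len(P),c,sz,an,np.median(P[:,2]))
B=(S[...,0]>.45)&(S[...,0]<.6)&(S[...,1]>-.16)&(S[...,1]<.13)
fit(S[B&(S[...,2]>.153)&(S[...,2]<.18)]); z=S[...,2][B&(S[...,2]<.19)]; print(z.max())
fit(S[B&(S[...,2]>.125)&(S[...,2]<.137)&(h[...,1]>120)])
fit(S[B&(S[...,2]>.115)&(S[...,2]<.135)&(h[...,1]<80)])
E
```

```text
t: 7.4
tool_pos: [0.5282, -0.0187, 0.1381]
tool_rot: [1.352, 1.11, -1.352]
contact_force: [-1.5, 0.6, -0.4]
opening: 0.0514
t: 7.65
tool_pos: [0.5282, -0.0187, 0.1383]
tool_rot: [1.352, 1.11, -1.352]
contact_force: [-0.1, 0.0, 0.4]
opening: 0.051
t: 8.07
tool_pos: [0.5275, -0.0186, 0.2484]
tool_rot: [1.351, 1.112, -1.354]
contact_force: [1.3, -1.6, -0.6]
opening: 0.0513
73 (0.5314525365829468, -0.02195138856768608) (0.05675852671265602, 0.009302213788032532) 76.49846649169922 0.16738520615602798
0.17497965695932982
129 (0.5305030941963196, -0.020124085247516632) (0.1323481649160385, 0.028079291805624962) 78.86707305908203 0.13154513989836925
95 (0.529073178768158, -0.02211058884859085) (0.22308464348316193, 0.021471915766596794) 76.97494506835938 0.12596583011568863
```

View pics/side6.png

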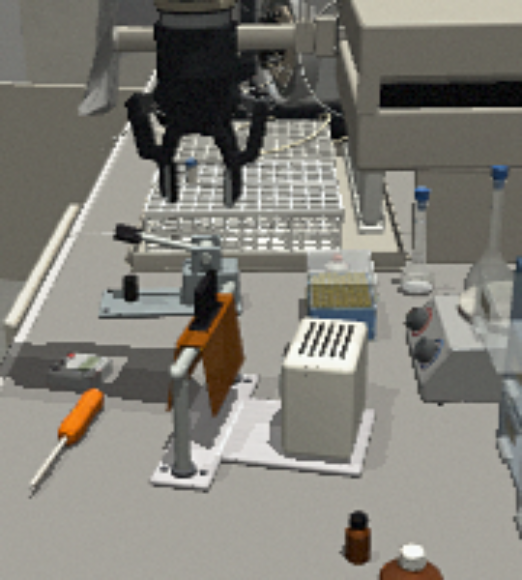

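```bash
python3 -m crank '[[[-0.005,0.03,0,0],[-0.015,0.065,0,0],[-0.027,0.1,0,0],[-0.04,0.135,0,0],[-0.052,0.17,0,0]]]' 0 30
python3 -m crank '[[[-0.014,0.035,0,0],[-0.028,0.07,0,0],[-0.042,0.105,0,0],[-0.056,0.14,0,0],[-0.067,0.16,0,0]]]'
python3 -m crank '[[[0,0,-0.02,0],[0,0,-0.04,0],[0,0,-0.06,0],[0,0,-0.075,0],[0,0,-0.08,0]]]'
python3 - <<'E'
from h import *
np.set_printoptions(precision=4,suppress=True)
print(get_obs()['tool_pos'])
for n,(a,b,c,e) in(('side',(130,200,255,375)),('top',(170,280,195,375))):
    p,d=get_image(n);np.savez(f'pics/{n}7.npz',p=p,d=d);cv2.imwrite(f'pics/{n}7.png',cv2.resize(p[a:b,c:e,::-1],None,fx=4.4,fy=4.4,interpolation=cv2.INTER_CUBIC))
t=np.load('pics/top0.npz')
cv2.imwrite('pics/pad0.png',cv2.resize(t['p'][195:265,210:260,::-1],None,fx=8,fy=8,interpolation=cv2.INTER_NEAREST))
E
```

```text
t: 8.53
tool_pos: [0.4755, 0.1526, 0.2483]
tool_rot: [1.353, 1.11, -1.352]
contact_force: [1.7, 0.7, 0.4]
opening: 0.0002
t: 8.95
tool_pos: [0.4078, 0.3141, 0.2483]
tool_rot: [1.351, 1.112, -1.35]
contact_force: [1.7, 0.6, 0.2]
opening: 0.0001
t: 9.37
tool_pos: [0.4076, 0.3106, 0.1651]
tool_rot: [1.348, 1.111, -1.356]
contact_force: [-0.4, 0.2, -0.5]
opening: 0.0001
[0.4076 0.3106 0.1651]
```

View pics/side7.png

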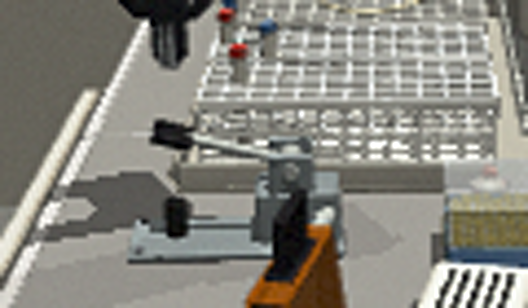

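View pics/top7.png

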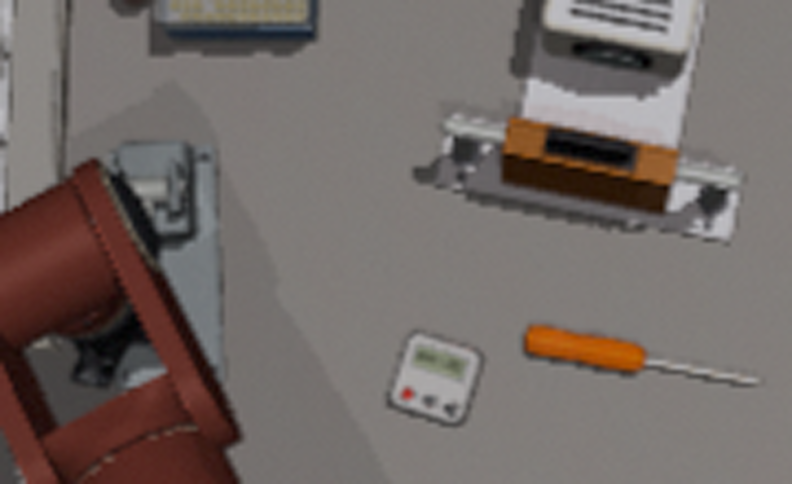

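View pics/pad0.png

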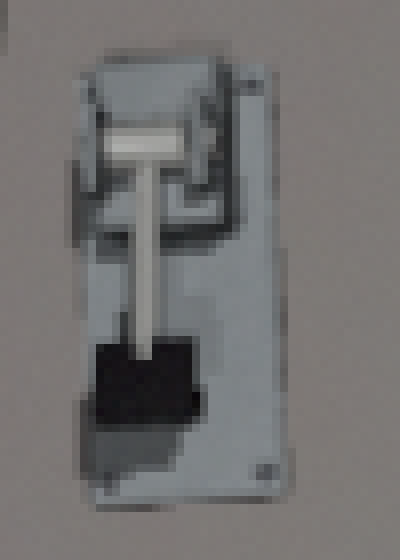

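```bash
python3 -m crank '[[[0,0,-0.015,0],[0,0,-0.03,0],[0,0,-0.04,0],[0,0,-0.048,0],[0,0,-0.05,0]]]'
python3 -m crank '[[[0,0,-0.003,0],[0,0,-0.006,0],[0,0,-0.009,0],[0,0,-0.012,0],[0,0,-0.015,0]]]'
python3 -m crank '[[[0,0,-0.003,0],[0,0,-0.006,0],[0,0,-0.009,0],[0,0,-0.01,0],[0,0,-0.01,0]]]'
```

```text
t: 9.88
tool_pos: [0.4089, 0.311, 0.1175]
tool_rot: [1.351, 1.11, -1.353]
contact_force: [-0.8, 0.1, -0.6]
opening: -0.0
t: 10.3
tool_pos: [0.4095, 0.3116, 0.1038]
tool_rot: [1.353, 1.11, -1.351]
contact_force: [-0.6, -0.3, 2.7]
opening: -0.0001
t: 10.72
tool_pos: [0.4091, 0.3114, 0.0931]
tool_rot: [1.352, 1.111, -1.352]
contact_force: [-0.6, 0.0, 2.6]
opening: -0.0001
```

```bash
python3 -m crank '[[[0,0,-0.003,0],[0,0,-0.006,0],[0,0,-0.009,0],[0,0,-0.011,0],[0,0,-0.012,0]]]'
python3 -m crank '[[[0,0,-0.001,0],[0,0,-0.001,0],[0,0,-0.001,0],[0,0,-0.001,0],[0,0,-0.001,0]]]'
python3 - <<'E'
from h import *
np.set_printoptions(precision=4,suppress=True)
print(get_obs()['tool_pos'])
p,d=get_image('side');cv2.imwrite('pics/side8.png',cv2.resize(p[130:200,255:375,::-1],None,fx=6,fy=6,interpolation=cv2.INTER_CUBIC))
S=cloud('side',d)
B=(S[...,0]>.45)&(S[...,0]<.6)&(S[...,1]>-.16)&(S[...,1]<.13)
P=S[B&(S[...,2]>.153)&(S[...,2]<.18)];print(cv2.minAreaRect(np.float32(P[:,:2])),P[:,2].max()); print(get_obs()['contact_force'],get_obs()['dq'])
E
```

```text
t: 11.13
tool_pos: [0.409, 0.3114, 0.081]
tool_rot: [1.352, 1.111, -1.352]
contact_force: [-3.0, 0.7, 5.2]
opening: -0.0
t: 11.55
tool_pos: [0.409, 0.3114, 0.0804]
tool_rot: [1.352, 1.111, -1.352]
contact_force: [-4.0, 0.6, 4.9]
opening: -0.0001
[0.409  0.3114 0.0804]
((0.5307687520980835, -0.023520708084106445), (0.054040729999542236, 0.009220030158758163), 78.55097198486328) 0.17471609423209666
[-4.0117  0.7119  5.0737] [-0.0015  0.0002  0.0011 -0.0002 -0.0008 -0.0018]
```

View pics/side8.png

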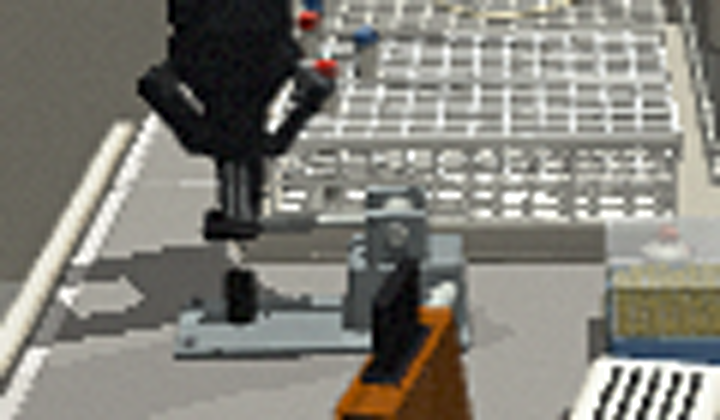

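The finger tips at (238,235) hold the pad level, and the shield still hangs at (400,330). The push reads 5 N and the arm is at rest.

```bash
python3 -c "
from station import *
print(finish_job())"
```

```text
the job is handed in; nothing more can be done
None
```

I hung the shield on the bar and let go of it, then pressed the lever half-way with the shut fingers. I handed the job in at about 11.6 s with the lever still held down.

- **Shield:** the last pictures show it hanging within about 3 mm of the middle of the bar. Its flat top is at 0.131 m, as expected when hung, it is parallel to the bar to within a few degrees, and nothing touches it.
- **Lever:** the fingertips rest on the pad at z = 0.0804 m, against 0.080 m for half-way. The arm looks level in the picture, the push is about 5 N, which matches the spring half-way down, and the joint speeds are near zero. The lever never went lower than that.
- **Bystanders:** the arm stayed clear of the bottle, timer and vial. They looked undisturbed in the pictures, but I did not re-measure where they stand.
- **What disagreed:** the two cameras differed by about 5 mm in x and 2 mm in y. I averaged them, and both gave the same shift from shield to bar. The fingers also push sideways on the pad with about 4 N, probably friction; they did not slip.

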